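# Swing out the board hook and hang the drilled bracket in its saddle

## Robot

A 6-joint arm with a two-finger parallel gripper is mounted at the origin on the work surface. World frame = base frame: x ahead of the robot, y to its left, z up, the work surface at z = 0. Lengths are in m, angles in rad, forces in N, time in s.
With the tool pointing down it reaches from about 0.375 to 0.75 m from the base axis. Payload 9 kg.
Tool frame: the origin (TCP) lies where the fingers leave the gripper's body, on its centre line; the fingertips stand 73 mm ahead of it and the grasp point (between the pads) lies ctrl.tcp_to_grasp ahead of it (ctrl.tcp_to_grasp is the distance from the TCP to the grasp point, in m); z points along the fingers, y is the line along which they close (so a half turn about z gives the same grasp; the last joint's range is limited). The gripper opens to 85 mm and grips with 20 to 120 N. Pads are 22 mm wide; open, the fingers measure 114 mm over their backs; the gripper's body (76 mm by 85 mm) begins 54 mm behind the grasp point. The pads swing forward as they close: fully open they stand 13 mm farther back than shut.
Start: joints at [0.99, 0.104, 0.097, 1.564, 0, 1.353], TCP at [0.213, 0.561, 0.304] pointing down, gripper open.
Joint ranges: [-2.99, 2.99], [-0.84, 1.86], [-1.1, 1.16], [-1.84, 2.11], [-1.51, 1.56], [-3.14, 3.14]. Speed limits (rad/s): [2.22, 2.22, 2.57, 3.14, 3.14, 3.14].

## Interface

Orientations are given as a 3x3 rotation matrix whose columns are the frame's x, y, z axes.
In Python, from plant import ctrl gives the robot as it stands. The module is installed in compiled form; this text tells all that it offers. Calls block until the motion is done:
- ctrl.reach(position, orientation): joint-space move of the TCP to a pose.
- ctrl.move_l(position, rate=0.15, rotation=None, stop_force=None): straight line of the TCP; rotation=None keeps the orientation; rate is the mean speed in m/s. With stop_force (N) it stops when the force on the tool has changed by that much, and returns True; else False.
- ctrl.move_j(angles): joint-space move.
- ctrl.command_gripper(opening, newtons=None): opening from 0.0 (shut) to 1.0 (fully open); newtons is the grip in N (None keeps the last); returns when the fingers have stopped.
- ctrl.pause(seconds).
- ctrl.inverse_kinematics(position, orientation): joint angles nearest the present ones, or None.
- ctrl.observe(): the state.
- ctrl.camera(name): name is "side" or "top" or "wrist"; returns the picture (480x640x3 uint8, blue, green, red); there is no depth.
- ctrl.camera_info(name): a dict with "intrinsics" (3x3 intrinsics, pixels), "cam_to_world" (4x4, takes a point from camera to world coordinates). Camera axes: x right, y down, z forward; pixel columns grow to the right and rows downward; lengths in m; the calibration is good to about 2 mm. The wrist camera is an equidistant fisheye: a pixel r from the principal point sees the ray r / f radians off the axis. A picture is of the moment at which its call begins: read the wrist's pose just before it. camera_info takes no time and is no camera call; for the wrist camera it gives the pose at the moment of the call.
A pose or a line that the arm cannot do raises ctrl.MotionError and nothing moves.
- ctrl.finish_job(): hands the job in, once; it reports no verdict.
Trained networks look in the newest picture that a camera, given by its name, has taken for a name from the list of things; names that differ only in an ending like _2 or _b are one class to them, and where a whole thing is asked for, a point or a joint stands for the part that bears it (a point fixed in the world has none). Each returns a list of dicts, best first, with "confidence" (0 to 1); they miss things now and then, are a little off and sometimes report something else, mostly with a low value. They report only what shows in the picture. A call takes as long as a camera call. They do not tell look-alikes from the thing itself.
- ctrl.boxes_of(name, camera): "position" ([column, row] in pixels, amid what is visible of it).
- ctrl.masks_of(name, camera): "pixels" (480x640 bool, what is visible of it) and "position" ([column, row] in pixels, amid what is visible of it).
- ctrl.landmark_of(name, camera): "position" ([column, row] in pixels: a listed point, or the origin of a listed thing).
The state is a dict: "time_s": time; "q": joint angles; "joint_velocities": joint speeds; "joint_efforts": joint torques, N m; "tcp_pos": TCP position; "ee_rot": TCP orientation; "contact_force": force on the tool from outside, world axes, zero at the start; "wrist_torque": the same for the moment, N m; "width": opening from 0.0 (shut) to 1.0 (fully open).
Only numpy, scipy, OpenCV 4.12 (cv2) and the standard library are available. Lean on these libraries where they do the work, as an engineer would, in place of code of your own. Each camera call takes 0.05 s, during which the arm holds its last target. There are 200 camera calls.

## Task

Swing the folded steel hook on the tool board fully out until it bears on its stop, then hang the angle bracket with the big round hole on it by that hole, seated between the two cheeks of the saddle clip on the bar, and leave it hanging there with the hook still fully out. Feel for the saddle gently: do not press, ram or drop the bracket hard on the hook or let it topple, and leave the other things on the bench where they are.

Things in the scene. Friction and masses are not known exactly. Their poses are not given: they have to be found in the camera images.
- hook_pin (a point): The hook's vertical hinge pin, at the mid-height of the hook's bar, 193 mm above the bench and 20 mm in front of a low grey perforated steel tool board (460 mm long, top edge 235 mm high, fixed to the bench). x axis: square into the board; its -x side is the free bench side, to which the hook swings out; z up.
- hook (a joint): Turn of the hook, rad: 0 = folded flat along the board (16 mm gap behind the bar), growing as it swings out (anticlockwise from above), 1.571 = square to the board, against a hard stop. Starts nearly folded. The hinge is stiff (about 3 N at the nose, either way) and stays where it is left.
- hook_nose (a point): Centre of the hook's upturned end (nose). The hook is steel, 8 mm thick: a level bar 130 mm long from the pin, 14 mm high, its top 7 mm above the pin point, ending in the nose: 12 mm along the bar, 16 mm above the bar's top. This point: 124 mm from the pin, 15 mm above mid-bar, 8 mm below the nose's top. x axis: along the bar, outward; z up. It can be pinched from above, along the bar.
- hook_bar (a point): Fixed point on the bar's top, 70 mm from the pin; x along the bar, outward; z up. A dark saddle clip is clamped on the bar wherever last used: its middle anywhere within 15 mm of this point along the bar, NOT given by the readings: see it or feel for it. Its seat, 9 mm along the bar, 11 mm across, is 4 mm above the bar's top, between two cheeks 4 mm thick along the bar, 6 mm higher than the seat.
- bracket_mid (a point): Angle bracket with the big hole, 6 mm steel, 0.3 to 0.5 kg, standing on its foot. Upright flange 60 mm wide, 120 mm high; round hole 40 mm in diameter, centre 90 mm above the underside; foot 36 mm long. This point: middle of the flange, 60 mm up. x axis: square to the flange, away from the foot; y: along its width; z up. Its side edges (60 mm apart) are free for a grip from above.
- bracket_eye (a point): Same bracket and axes: top of the hole's inside, midway through the 6 mm thickness, 110 mm above the underside, 50 mm straight above bracket_mid, 10 mm below the flange's top edge. The hole's top is flat over 10 mm. It rests on the saddle's seat when the bracket hangs, which then leans some 5 degrees because of its foot.
- plain_bracket: Another angle bracket, 60 mm wide, 95 mm high, only small bolt holes: leave it. Origin: underside of its upright flange.
- spray_can: Dark spray can, 66 mm diameter, 200 mm high, standing: leave it. Origin: centre of its underside.
- tin: White tin with a red band, 74 mm diameter, 85 mm high: leave it. Origin: centre of its underside.
- hammer: Hammer with a wooden handle, lying: leave it. x axis: from handle to head.
- spanner: Open-ended spanner 180 mm long, lying: leave it. x axis: along it.
- tube_offcut: Square steel offcut 160 x 30 x 30 mm, lying: leave it. Origin: centre of its underside.
- pipe_collar: Dark steel pipe collar, 64 mm diameter, 30 mm high: leave it. Origin: centre of its underside.
Not all that is in view belongs to the job. Leave any green look-alike of the part that bears bracket_mid alone.

How it is judged:
On the way:
1. the hook is swung fully out onto its stop, the bracket not yet on it (value of joint hook above 1.55 rad and distance between bracket_eye and hook_bar above 0.12 m), for 0.2 s.
At the end, for the whole second after the job is handed in: The hook is still fully out (within 3 degrees of its stop) and the bracket hangs on it by its big hole, down on the saddle's seat between the cheeks (top of the hole 4 mm above the bar's top, within about 1.5 mm, and within 8 mm of the bar's middle sideways), released and at most swaying slightly (value of joint hook above 1.52 rad and x of bracket_eye in the frame of hook_bar between -0.02 and 0.02 m and y of bracket_eye in the frame of hook_bar between -0.008 and 0.008 m and z of bracket_eye in the frame of hook_bar between 0.0025 and 0.0055 m and linear speed of bracket below 0.1 m/s); the robot touches nothing.
It fails at once if the bracket is pressed, rammed or dropped on the hook or its saddle (contact force between bracket and hook above 20 N).
It fails at once if the bracket topples (angle between bracket_mid's own z axis and vertical above 0.6 rad).
It fails at once if another thing on the bench is pushed from its place (distance of any of plain_bracket, spray_can, tin, hammer, spanner, tube_offcut, pipe_collar from where it was at the start of the episode above 0.02 m).
It also fails if it takes over 70 s, if anything falls off the work surface, if the arm or the gripper's body presses on something with over 40 N, if the wrist force passes 120 N, or if a joint passes its speed limit or range.

## Working session

There is one attempt and no reset: what is moved stays moved. The work goes in short steps, each a Python script; the robot and the scene stay as the last script left them, time stands still between calls to the robot, and variables do not carry over. Pictures are saved under pics/ and viewed, on a budget of 10 in all, crops included, one or two more only if the job needs it, and the job is handed in when it is done.

```bash
mkdir -p pics; cat > h.py <<'E'
import numpy as np, cv2
from plant import ctrl
def ray(cam,px,info=None):
    i=info or ctrl.camera_info(cam);K=np.array(i["intrinsics"]);T=np.array(i["cam_to_world"])
    x=(px[0]-K[0,2])/K[0,0];y=(px[1]-K[1,2])/K[1,1]
    if cam=="wrist":
        r=np.hypot(x,y);s=np.sin(r)/r if r>1e-9 else 1;d=np.array([x*s,y*s,np.cos(r)])
    else: d=np.array([x,y,1.])
    d=T[:3,:3]@d;return T[:3,3],d/np.linalg.norm(d)
def proj(cam,P,info=None):
    i=info or ctrl.camera_info(cam);K=np.array(i["intrinsics"]);T=np.array(i["cam_to_world"])
    p=T[:3,:3].T@(np.array(P)-T[:3,3])
    if cam=="wrist":
        rr=np.hypot(p[0],p[1]);th=np.arctan2(rr,p[2]);u=p[:2]/max(rr,1e-9)*th
    else: u=p[:2]/p[2]
    return np.array([K[0,0]*u[0]+K[0,2],K[1,1]*u[1]+K[1,2]])
def atz(cam,px,z,info=None):
    o,d=ray(cam,px,info);return o+d*(z-o[2])/d[2]
def tri(rays):
    A=np.zeros((3,3));b=np.zeros(3)
    for o,d in rays:
        M=np.eye(3)-np.outer(d,d);A+=M;b+=M@o
    X=np.linalg.solve(A,b)
    return X,[np.linalg.norm((np.eye(3)-np.outer(d,d))@(X-o)) for o,d in rays]
def down(yaw): # closing axis y at angle yaw from world x ; z down
    y=np.array([np.cos(yaw),np.sin(yaw),0]);z=np.array([0,0,-1.]);return np.column_stack([np.cross(y,z),y,z])
E
python3 - <<'E'
from h import *
np.set_printoptions(precision=3,suppress=True)
print(ctrl.tcp_to_grasp,ctrl.observe()["ee_rot"])
ims=[]
for c in ["side","top"]:
    im=ctrl.camera(c);cv2.imwrite(f"pics/{c}0.png",im)
    i=ctrl.camera_info(c);print(c,np.array(i["cam_to_world"])[:3],np.array(i["intrinsics"])[0])
    for n in ["hook_pin","hook_nose","hook_bar","bracket_mid","bracket_eye","plain_bracket","spray_can","tin","hammer","spanner","tube_offcut","pipe_collar"]:
        print(n,[(np.round(d["position"]),round(d["confidence"],2)) for d in ctrl.landmark_of(n,c)][:4])
print(ctrl.observe()["time_s"])
E
```

```text
0.0539 [[-0.935  0.355 -0.001]
 [ 0.355  0.935 -0.001]
 [ 0.    -0.001 -1.   ]]
side [[ 0.894 -0.344  0.288  0.128]
 [-0.449 -0.675  0.586 -0.83 ]
 [-0.007 -0.653 -0.757  1.142]] [480.405   0.    315.99 ]
hook_pin [(array([281., 158.]), 0.63)]
hook_nose [(array([237., 169.]), 0.86)]
hook_bar [(array([259., 168.]), 0.51)]
bracket_mid [(array([341., 278.]), 0.97), (array([258., 312.]), 0.91), (array([299., 279.]), 0.86), (array([350., 351.]), 0.79)]
bracket_eye [(array([350., 341.]), 0.91), (array([342., 269.]), 0.79), (array([276., 394.]), 0.75), (array([298., 267.]), 0.71)]
plain_bracket [(array([372., 317.]), 0.79)]
spray_can [(array([392., 238.]), 0.79)]
tin [(array([356., 210.]), 0.72)]
hammer [(array([295., 247.]), 0.58)]
spanner [(array([369., 269.]), 0.78)]
tube_offcut [(array([305., 340.]), 0.92)]
pipe_collar [(array([425., 327.]), 0.76)]
top [[-0.018 -0.998  0.055  0.424]
 [-1.     0.019  0.005 -0.066]
 [-0.006 -0.055 -0.998  1.412]] [497.25    0.    316.479]
hook_pin [(array([196., 236.]), 0.6)]
hook_nose [(array([196., 288.]), 0.66)]
hook_bar [(array([196., 265.]), 0.68)]
bracket_mid [(array([443., 342.]), 0.94), (array([349., 235.]), 0.89), (array([348., 318.]), 0.81), (array([333., 270.]), 0.69)]
bracket_eye [(array([349., 320.]), 0.97), (array([428., 262.]), 0.84), (array([451., 344.]), 0.68), (array([335., 271.]), 0.65)]
plain_bracket [(array([384., 218.]), 0.77), (array([385., 291.]), 0.57)]
spray_can [(array([310., 150.]), 0.88)]
tin []
hammer [(array([276., 256.]), 0.72)]
spanner [(array([342., 196.]), 0.91)]
tube_offcut [(array([381., 290.]), 0.71)]
pipe_collar [(array([422., 177.]), 0.54)]
1.3
```

```bash
python3 - <<'E'
import cv2
s=cv2.imread("pics/side0.png")[110:420,200:480];t=cv2.imread("pics/top0.png")[110:390,160:480]
cv2.imwrite("pics/s1.png",cv2.resize(s,None,fx=1.9,fy=1.9,interpolation=2)); cv2.imwrite("pics/t1.png",cv2.resize(t,None,fx=2.1,fy=2.1,interpolation=2))
E
```

```text
(no output)
```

View pics/s1.png

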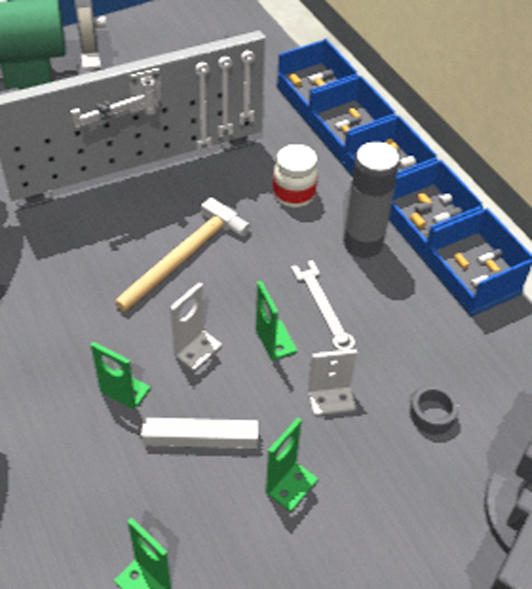

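View pics/t1.png

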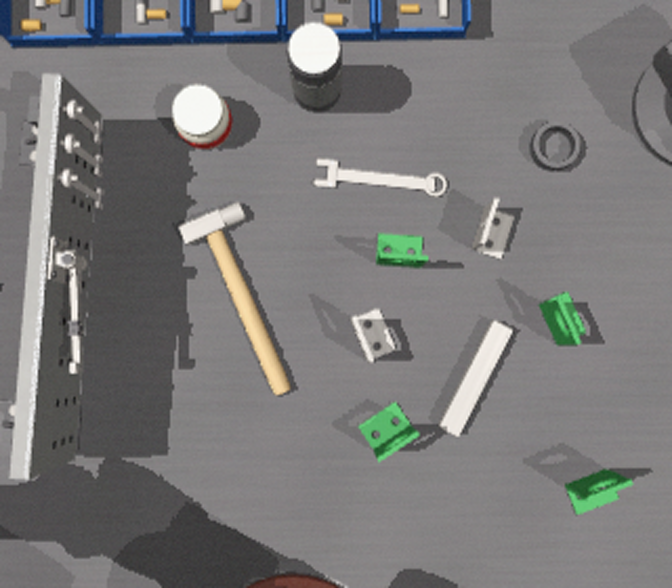

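The grey bracket with the big hole is at side (299,280) and top (337,270). The other hits are the four green look-alikes, at side (341,278), (258,312), (350,351) and (276,394). The grey bracket at side (372,317) has only small holes, so it is the plain one. The hook is folded along the board at top (196,265), with its pin at top (196,236), and it swings out towards image right (-y).

I'll triangulate these, then look from close by with the wrist camera over the hook.

```bash
python3 - <<'E'
from h import *
np.set_printoptions(precision=4,suppress=True)
P={"pin":((281,158),(196,236)),"nose":((237,169),(196,288)),"bar":((259,168),(196,265)),"mid":((299,279),(333,270)),"eye":((298,267),(335,271))}
Z={"pin":.193,"nose":.208,"bar":.2,"mid":.06,"eye":.11}
for k,(s,t) in P.items():
    print(k,*tri([ray("side",s),ray("top",t)]),atz("top",t,Z[k])[:2],atz("side",s,Z[k])[:2])
# board top edge dir from top crop (52,80)-(22,470)
a=atz("top",(160+57/2.1,110+78/2.1),.235);b=atz("top",(160+27/2.1,110+478/2.1),.235);print("board",a,b,np.degrees(np.arctan2(*(a-b)[[1,0]])))
# view pose above the hook
o=ctrl.observe();print(o["tcp_pos"])
I=ctrl.camera_info("wrist");T=np.array(I["cam_to_world"]);R=o["ee_rot"]
print("cam in tool",R.T@(T[:3,3]-o["tcp_pos"]),"\n",R.T@T[:3,:3],np.array(I["intrinsics"])[0])
for yaw in np.radians([0,-30,-60,-90,90,180,150,120]):
    for p in ([0.37,.28,.34],[.48,.14,.3],[.39,.08,.2]):
        q=ctrl.inverse_kinematics(p,down(yaw)); print(np.degrees(yaw),p,None if q is None else np.array(q))
E
```

```text
pin [0.5302 0.2297 0.21  ] [np.float64(0.0049580990865465335), np.float64(0.004958099086546525)] [0.527  0.2357] [0.5422 0.2471]
nose [0.3983 0.2306 0.2184] [np.float64(0.0016423080651571402), np.float64(0.0016423080651569986)] [0.3997 0.2327] [0.3999 0.2434]
bar [0.4597 0.2339 0.1954] [np.float64(0.004423768649766326), np.float64(0.004423768649766296)] [0.4555 0.2344] [0.4621 0.2269]
mid [ 0.4359 -0.1023  0.0606] [np.float64(0.002931237939045207), np.float64(0.0029312379390452796)] [ 0.4387 -0.1033] [ 0.4333 -0.1009]
eye [ 0.433  -0.1059  0.1211] [np.float64(0.0024699367435418768), np.float64(0.0024699367435418464)] [ 0.4354 -0.1072] [ 0.434  -0.0972]
board [0.7378 0.2456 0.235 ] [0.2849 0.281  0.235 ] -4.475899962137575
[0.2129 0.561  0.3039]
cam in tool [ 0.0738  0.0005 -0.0708] 
 [[ 0.0005 -0.9565 -0.2916]
 [ 1.      0.0002  0.001 ]
 [-0.0009 -0.2916  0.9565]] [371.6483   0.     320.1406]
0.0 [0.37, 0.28, 0.34] [ 0.3647 -0.299  -0.2161  1.6538  0.      1.9355]
0.0 [0.48, 0.14, 0.3] [ 0.0216 -0.2025 -0.2072  1.5661  0.      1.5924]
0.0 [0.39, 0.08, 0.2] [-0.1293 -0.5484 -0.6572  1
[... 1000 characters left out ...]
0.37, 0.28, 0.34] [ 0.3647 -0.299  -0.2161  1.6538  0.     -1.2061]
180.0 [0.48, 0.14, 0.3] [ 0.0216 -0.2025 -0.2072  1.5661  0.     -1.5492]
180.0 [0.39, 0.08, 0.2] [-0.1293 -0.5484 -0.6572  1.462   0.     -1.7   ]
150.0 [0.37, 0.28, 0.34] [ 0.3647 -0.299  -0.2161  1.6538  0.     -0.6825]
150.0 [0.48, 0.14, 0.3] [ 0.0216 -0.2025 -0.2072  1.5661  0.     -1.0256]
150.0 [0.39, 0.08, 0.2] [-0.1293 -0.5484 -0.6572  1.462   0.     -1.1764]
119.99999999999999 [0.37, 0.28, 0.34] [ 0.3647 -0.299  -0.2161  1.6538  0.     -0.1589]
119.99999999999999 [0.48, 0.14, 0.3] [ 0.0216 -0.2025 -0.2072  1.5661  0.     -0.502 ]
119.99999999999999 [0.39, 0.08, 0.2] [-0.1293 -0.5484 -0.6572  1.462   0.     -0.6528]
```

```bash
python3 - <<'E'
from h import *
np.set_printoptions(precision=4,suppress=True)
o=ctrl.observe();p=np.array(o["tcp_pos"])
ctrl.move_l(p+[0,0,.1],rate=.25)
Z={"hook_pin":.193,"hook_nose":.208,"hook_bar":.2}
R={k:[] for k in Z}
for k,(pos) in enumerate([[.42,.17,.38],[.46,.20,.36]]):
    ctrl.reach(pos,down(0)); ctrl.pause(.2)
    info=ctrl.camera_info("wrist");im=ctrl.camera("wrist");cv2.imwrite(f"pics/w{k}.png",im)
    for n in Z:
        for d in ctrl.landmark_of(n,"wrist")[:2]:
            px=d["position"];print(n,np.round(px),round(d["confidence"],2),atz("wrist",px,Z[n],info)[:2])
            R[n].append(ray("wrist",px,info))
print({n:tri(r) for n,r in R.items() if len(r)>1})
print(ctrl.observe()["time_s"])
E
```

```text
hook_pin [471. 143.] 0.77 [0.5303 0.2412]
hook_nose [300. 146.] 0.73 [0.4073 0.2355]
hook_bar [382. 145.] 0.79 [0.4626 0.2367]
hook_bar [322. 190.] 0.64 [0.4619 0.2372]
{'hook_bar': (array([0.4622, 0.2371, 0.2013]), [np.float64(0.00040132568967264225), np.float64(0.0004013256896727296)])}
4.6083
```

View pics/w1.png

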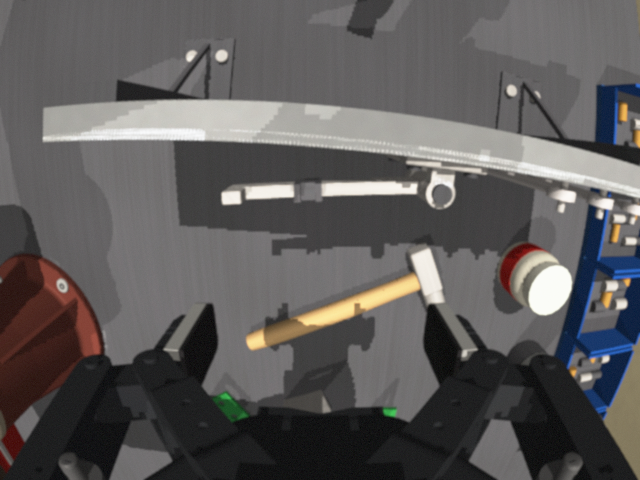

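The wrist picture shows the hook along the board: nose at about (231,194), dark saddle at (309,189), pin at (439,191). The board edge lies behind it. Next I'll turn those pixels into positions.

```bash
python3 - <<'E'
from h import *
np.set_printoptions(precision=4,suppress=True)
i=ctrl.camera_info("wrist")
pin=atz("wrist",(439,193),.2,i)  # cap middle
print("pin",pin)
for n,px,z in [("saddle",(309,187),.208),("nose",(231,193),.214),("barA",(265,190),.2),("barB",(395,188),.2),("pincap",(439,193),.205)]:
    P=atz("wrist",px,z,i);d=P-pin;print(n,P[:2],np.hypot(*d[:2]),np.degrees(np.arctan2(d[1],d[0])))
for px in [(130,135),(330,143),(540,170)]: print("edge",atz("wrist",px,.235,i)[:2])
im=cv2.imread("pics/w1.png")[160:220,210:470];cv2.imwrite("pics/w1c.png",cv2.resize(im,None,fx=3,fy=3,interpolation=2))
E
```

```text
pin [0.5383 0.2368 0.2   ]
saddle [0.4541 0.2408] 0.08427381295139565 177.30551511075936
nose [0.4071 0.2386] 0.13115272605472336 179.20312290975488
barA [0.426  0.2379] 0.1123196444728725 179.4530462704909
barB [0.5085 0.2394] 0.029906791405656746 175.07157167641796
pincap [0.5366 0.2376] 0.0018657835063219134 154.13649603081217
edge [0.3526 0.2779]
edge [0.466  0.2683]
edge [0.592 0.259]
```

View pics/w1c.png

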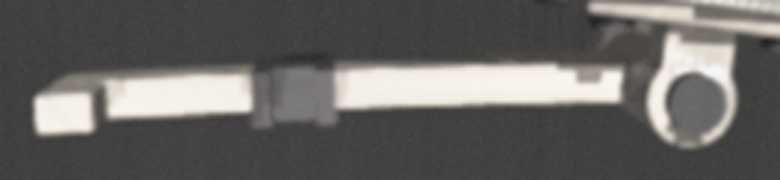

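```bash
python3 - <<'E'
from h import *
np.set_printoptions(precision=4,suppress=True)
i=ctrl.camera_info("wrist")
f=lambda c,r,z:atz("wrist",(210+c/3,160+r/3),z,i)
N=f(65,112,.216);A=f(115,97,.2);B=f(600,84,.2)
print("nose",N,"A",A,"B",B,"bar ang",np.degrees(np.arctan2(*(A-B)[[1,0]])))
for z in(.2,.205,.21): print("cap",f(697,100,z))
print("saddle cheek L/R",f(260,92,.21),f(329,92,.21)); print("front face edge")
for px in [(130,140),(330,148),(540,176)]: print(atz("wrist",px,.235,i)[:2])
E
```

```text
nose [0.4079 0.2363 0.216 ] A [0.4151 0.2365 0.2   ] B [0.5184 0.2396 0.2   ] bar ang -178.3107894736503
cap [0.5406 0.2366 0.2   ]
cap [0.5389 0.2375 0.205 ]
cap [0.5372 0.2383 0.21  ]
saddle cheek L/R [0.4467 0.2389 0.21  ] [0.4606 0.2388 0.21  ]
front face edge
[0.3524 0.275 ]
[0.466  0.2657]
[0.5925 0.2554]
```

```bash
python3 - <<'E'
from h import *
np.set_printoptions(precision=4,suppress=True)
ctrl.command_gripper(.28,20)
N=np.array([.408,.2365]);R=down(np.radians(1.7))
ctrl.reach([*N,.32],R)
info=ctrl.camera_info("wrist");im=ctrl.camera("wrist");cv2.imwrite("pics/w2.png",im)
hit=ctrl.move_l([*N,.279],rate=.06,stop_force=4);print("hit",hit,ctrl.observe()["tcp_pos"],ctrl.observe()["contact_force"])
ctrl.command_gripper(0,20);o=ctrl.observe();print("w",o["width"],o["contact_force"])
cv2.imwrite("pics/w3.png",ctrl.camera("wrist"));print(o["time_s"])
E
python3 -c "
import cv2,numpy as np
a=cv2.imread('pics/w2.png')[60:400,150:490];b=cv2.imread('pics/w3.png')[60:400,150:490]
cv2.imwrite('pics/w23.png',np.hstack([a,b]))"
```

```text
hit False [0.4081 0.2365 0.2793] [-0.398   0.0804 -0.3421]
w 0.12215694736689545 [-9.1921 -0.9056  4.83  ]
6.7667
```

View pics/w23.png

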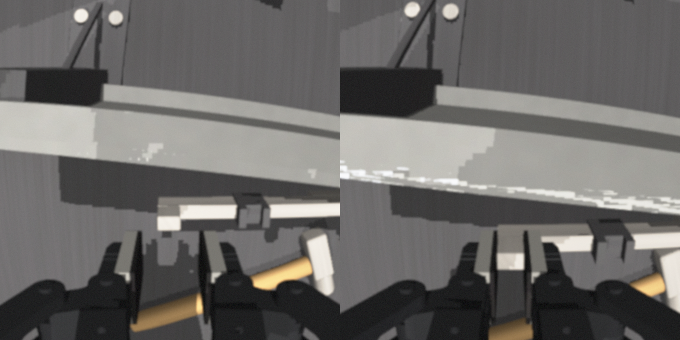

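```bash
python3 - <<'E'
from h import *
np.set_printoptions(precision=3,suppress=True)
p=np.array(ctrl.observe()["tcp_pos"])
for dx in [-.001,-.001,-.001,-.001]:
    f=np.array(ctrl.observe()["contact_force"])
    if abs(f[0])<3: break
    p=p+[dx if f[0]<0 else -dx,0,.0005]
    ctrl.move_l(p,rate=.03);ctrl.pause(.1);o=ctrl.observe();print(o["tcp_pos"],o["contact_force"],o["width"],o["time_s"])
E
```

```text
[0.406 0.237 0.28 ] [ 5.506 -0.18  -6.073] 0.12849141325422586 7.1667
[0.406 0.237 0.28 ] [  1.555   0.527 -11.502] 0.12433555247403892 7.5167
```

```bash
python3 - <<'E'
from h import *
np.set_printoptions(precision=3,suppress=True)
o=ctrl.observe();p=np.array(o["tcp_pos"])
pin=np.array([.530,.240]);d=p[:2]-pin;r=np.hypot(*d);a0=np.arctan2(d[1],d[0])%(2*np.pi);z=p[2]-.0005
print(r,np.degrees(a0))
for k,a in enumerate(np.linspace(a0,np.radians(255),11)[1:]):
    u=np.array([np.cos(a),np.sin(a)])
    ctrl.move_l([*(pin+r*u),z],rate=.08,rotation=down(a-np.pi))
    f=np.array(ctrl.observe()["contact_force"]);fr=f[:2]@u;ft=f[:2]@[-u[1],u[0]]
    print(round(np.degrees(a)),"fr %.1f ft %.1f fz %.1f r %.4f"%(fr,ft,f[2],r),ctrl.observe()["width"])
    if np.linalg.norm(f)>45: print("stop");break
    r+=np.clip(.00006*fr,-.001,.001)
print(ctrl.observe()["time_s"],ctrl.observe()["wrist_torque"])
E
```

```text
0.12364826747219877 181.60930648849927
189 fr 1.5 ft 2.1 fz -4.1 r 0.1236 0.12765467636725197
196 fr 2.2 ft 2.5 fz -2.5 r 0.1237 0.12951489583335438
204 fr 2.0 ft 2.3 fz -2.1 r 0.1239 0.12556291930156904
211 fr 1.2 ft 2.7 fz -1.5 r 0.1240 0.1296155014149074
218 fr -0.0 ft 3.0 fz -0.9 r 0.1241 0.1300693852528328
226 fr 0.6 ft 2.7 fz -0.4 r 0.1241 0.12951108461685965
233 fr 0.3 ft 2.3 fz 0.3 r 0.1241 0.12789697035399147
240 fr 1.0 ft 2.0 fz 0.8 r 0.1241 0.12619699941478052
248 fr -0.3 ft 2.7 fz 1.3 r 0.1242 0.12658241785234153
255 fr 0.8 ft 2.1 fz 1.6 r 0.1241 0.1270387301047847
11.0167 [-0.255 -0.556 -0.002]
```

```bash
python3 - <<'E'
from h import *
np.set_printoptions(precision=4,suppress=True)
o=ctrl.observe();p=np.array(o["tcp_pos"]);pin=np.array([.530,.240]);d=p[:2]-pin;r=.1241;z=p[2]
a=np.arctan2(d[1],d[0])%(2*np.pi)
for k in range(12):
    a+=np.radians(1.7);u=np.array([np.cos(a),np.sin(a)])
    hit=ctrl.move_l([*(pin+r*u),z],rate=.03,rotation=down(a-np.pi),stop_force=9)
    o=ctrl.observe();f=np.array(o["contact_force"]);d=np.array(o["tcp_pos"])[:2]-pin
    print(round(np.degrees(a),1),np.degrees(np.arctan2(d[1],d[0])),hit,"fr %.1f ft %.1f fz %.1f"%(f[:2]@u,f[:2]@[-u[1],u[0]],f[2]))
    if hit: break
print(o["tcp_pos"],o["time_s"])
E
```

```text
256.7 -103.59127136226728 False fr 0.5 ft -2.4 fz 2.5
258.4 -101.69753648623583 False fr -0.7 ft -2.6 fz 2.0
260.1 -99.89023873820454 False fr 0.0 ft -1.7 fz 2.4
261.8 -98.17075736929426 False fr -0.1 ft -0.7 fz 1.9
263.5 -96.48552303128082 False fr -1.2 ft -0.2 fz 1.8
265.2 -95.01739811706072 False fr -0.8 ft -5.6 fz 3.7
266.9 -94.28017377543226 True fr -0.0 ft -1.9 fz 5.6
[0.5207 0.1163 0.2793] 12.875
```

```bash
python3 - <<'E'
from h import *
np.set_printoptions(precision=4,suppress=True)
o=ctrl.observe();p=np.array(o["tcp_pos"]);pin=np.array([.530,.240]);d=p[:2]-pin;r=.1241;z=p[2]
a=np.arctan2(d[1],d[0])+np.radians(2.5);u=np.array([np.cos(a),np.sin(a)])
print(ctrl.move_l([*(pin+r*u),z],rate=.02,rotation=down(a-np.pi),stop_force=10));ctrl.pause(.3)
o=ctrl.observe();d=np.array(o["tcp_pos"])[:2]-pin;print(np.degrees(np.arctan2(d[1],d[0])),o["contact_force"])
ctrl.command_gripper(.3,20);p=np.array(ctrl.observe()["tcp_pos"])
ctrl.move_l(p+[0,0,.03],rate=.1)
ctrl.reach([.535,.17,.37],down(np.radians(85.5)));ctrl.pause(.2)
info=ctrl.camera_info("wrist");im=ctrl.camera("wrist");cv2.imwrite("pics/w4.png",im);np.save("w4T.npy",info["cam_to_world"])
for n,zz in {"hook_pin":.193,"hook_nose":.208,"hook_bar":.2}.items():
    for d in ctrl.landmark_of(n,"wrist")[:2]: print(n,np.round(d["position"]),round(d["confidence"],2),atz("wrist",d["position"],zz,info)[:2])
pp=proj("wrist",[.525,.17,.2],info).astype(int);print(pp,ctrl.observe()["time_s"])
c=im[max(0,pp[1]-70):pp[1]+70,max(0,pp[0]-130):pp[0]+130];print(max(0,pp[0]-130),max(0,pp[1]-70))
cv2.imwrite("pics/w4c.png",cv2.resize(c,None,fx=3,fy=3,interpolation=2))
E
```

```text
True
-94.25039851160145 [-2.4644  0.1302  5.26  ]
hook_pin [419. 228.] 0.73 [0.5321 0.2398]
hook_pin [ 45. 252.] 0.7 [ 0.5274 -0.0683]
hook_nose [238. 231.] 0.64 [0.5202 0.1169]
hook_bar [322. 228.] 0.75 [0.5247 0.1717]
[319 228] 14.95
189 158
```

View pics/w4c.png

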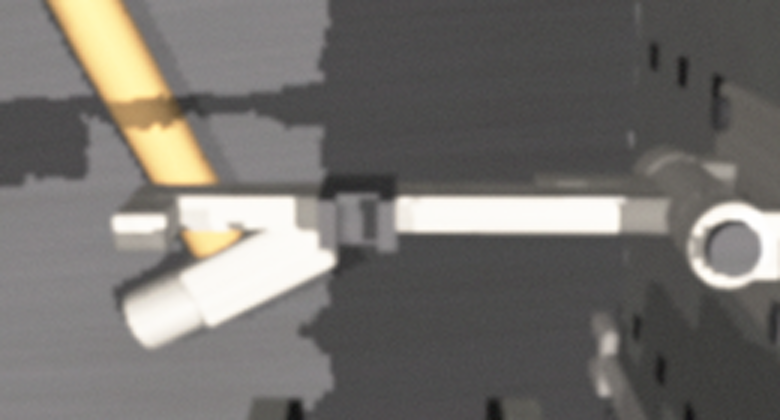

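The hook is out along -94.3°: nose at crop (140,222), saddle at (358,205), pin at (733,247). A 10 N push moved it no further, so it is on its stop. Now the bracket from close by.

```bash
python3 - <<'E'
from h import *
np.set_printoptions(precision=4,suppress=True)
i=ctrl.camera_info("wrist");f=lambda c,r,z:atz("wrist",(189+c/3,158+r/3),z,i)
u=np.array([np.cos(np.radians(-94.4)),np.sin(np.radians(-94.4))]);pin=np.array([.5305,.240])
for n,P in dict(nose=f(140,222,.216),sadL=f(328,190,.21),sadR=f(388,190,.21),barN=f(240,212,.2),barP=f(500,214,.2)).items():
    d=P[:2]-pin;print(n,P[:2],"along %.4f across %.4f"%(d@u,d@[-u[1],u[0]]))
th=np.radians(25);b=np.array([.437,-.103]);xt=np.array([-np.sin(th),np.cos(th)])
ctrl.command_gripper(1,60)
ctrl.reach([*(b-.01*xt),.32],down(th));ctrl.pause(.2)
info=ctrl.camera_info("wrist");im=ctrl.camera("wrist");cv2.imwrite("pics/w5.png",im)
for n,zz in {"bracket_mid":.06,"bracket_eye":.11}.items():
    for d in ctrl.landmark_of(n,"wrist")[:4]: print(n,np.round(d["position"]),round(d["confidence"],2),atz("wrist",d["position"],zz,info)[:2])
pp=proj("wrist",[*b,.08],info).astype(int);print(pp,ctrl.observe()["time_s"])
r0,c0=max(0,pp[1]-90),max(0,pp[0]-120);print("crop",c0,r0)
cv2.imwrite("pics/w5c.png",cv2.resize(im[r0:r0+190,c0:c0+240],None,fx=3,fy=3,interpolation=2))
E
```

```text
nose [0.5194 0.1174] along 0.1231 across -0.0017
sadL [0.5172 0.1576] along 0.0832 across -0.0069
sadR [0.5183 0.1703] along 0.0704 across -0.0069
barN [0.5231 0.1366] along 0.1037 across 0.0005
barP [0.5282 0.1947] along 0.0454 across 0.0012
bracket_mid [173. 180.] 0.94 [ 0.3031 -0.1393]
bracket_mid [ 80. 356.] 0.89 [ 0.2418 -0.4038]
bracket_mid [319. 199.] 0.67 [ 0.4357 -0.0994]
bracket_mid [389. 290.] 0.65 [ 0.5364 -0.1515]
bracket_eye [149. 188.] 0.94 [ 0.3016 -0.1395]
bracket_eye [ 62. 379.] 0.8 [ 0.2438 -0.4045]
bracket_eye [403. 431.] 0.17 [ 0.6175 -0.2757]
[318 207] 17.0667
crop 198 117
```

View pics/w5c.png

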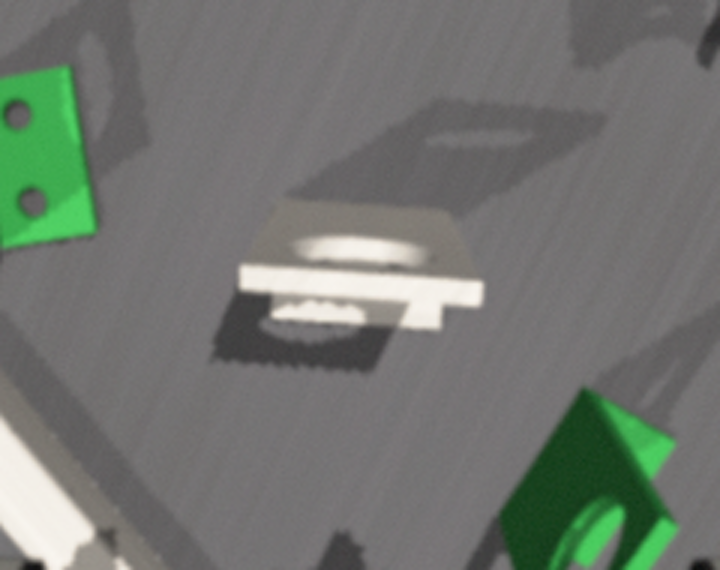

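The crop shows the grey bracket's top edge from (241,277) to (483,293), foot toward the image bottom, big hole visible. It is the grey one, with green look-alikes at (30,150) and (590,480). Grasping it now.

```bash
python3 - <<'E'
from h import *
np.set_printoptions(precision=4,suppress=True)
i=ctrl.camera_info("wrist");f=lambda c,r,z:atz("wrist",(198+c/3,117+r/3),z,i)
L=f(241,277,.12);Rr=f(483,293,.12);c=(L+Rr)/2;v=Rr-L;th=np.arctan2(v[1],v[0])
print("c",c,"w",np.linalg.norm(v),"yaw",np.degrees(th))
assert abs(np.linalg.norm(v)-.06)<.005 and abs(th-.43)<.3
ctrl.command_gripper(.95)
R=down(th)
ctrl.reach([*c[:2],.22],R)
hit=ctrl.move_l([*c[:2],.135],rate=.1,stop_force=5);print("hit",hit)
f0=np.array(ctrl.observe()["contact_force"])
ctrl.command_gripper(0,60);o=ctrl.observe();print(o["width"],f0,o["contact_force"],o["tcp_pos"])
ctrl.move_l([*c[:2],.16],rate=.05);ctrl.pause(.2);o=ctrl.observe();print(o["width"],o["contact_force"],o["wrist_torque"],o["time_s"])
np.save("grasp.npy",[*c,th])
E
```

```text
c [ 0.4352 -0.0984  0.12  ] w 0.060519787126500475 yaw 21.198596352353583
hit False
0.6914796952423551 [-0.7708 -0.7145 -0.8794] [-2.8832 -0.1834  5.8768] [ 0.4354 -0.0988  0.136 ]
0.6920557693435517 [-0.0819  0.0024 -3.4089] [-0.0069  0.0244 -0.019 ] 19.9583
```

```bash
cat > bar.py <<'E'
from h import *
np.set_printoptions(precision=4,suppress=True)
A=np.radians(-94.4);u=np.array([np.cos(A),np.sin(A)]);n=np.array([-u[1],u[0]])
pin=np.array([.5305,.240])+.0008*n;R=down(A+np.pi/2)
def P(s,eye,c=0): return [*(pin+s*u+c*n),eye+.026]
def rd():
    o=ctrl.observe();p=np.array(o["tcp_pos"]);f=np.array(o["contact_force"]);d=p[:2]-pin
    return "s %.4f c %.4f eye %.4f | fs %.1f fc %.1f fz %.1f w %.3f t %.2f"%(d@u,d@n,p[2]-.026,f[:2]@u,f[:2]@n,f[2],o["width"],o["time_s"])
E
python3 - <<'E'
from bar import *
p=np.array(ctrl.observe()["tcp_pos"])
ctrl.move_l([p[0],p[1],.285],rate=.2)
ctrl.reach(P(.185,.25),R); ctrl.move_l(P(.185,.221),rate=.1);ctrl.pause(.2);print(rd())
im=ctrl.camera("side")
q=proj("side",[.52,.1,.2]).astype(int);x0,y0=q[0]-60,q[1]-50
a=cv2.resize(im[y0:y0+100,x0:x0+110],None,fx=4,fy=4,interpolation=2)
w=ctrl.camera("wrist");cv2.imwrite("pics/w6.png",w)
b=cv2.resize(w[20:340,160:480],(400,400))
cv2.imwrite("pics/c6.png",np.hstack([cv2.resize(a,(396,400)),b]))
E
```

```text
s 0.1852 c 0.0003 eye 0.2218 | fs -0.3 fc -0.5 fz -3.9 w 0.692 t 22.18
```

View pics/c6.png

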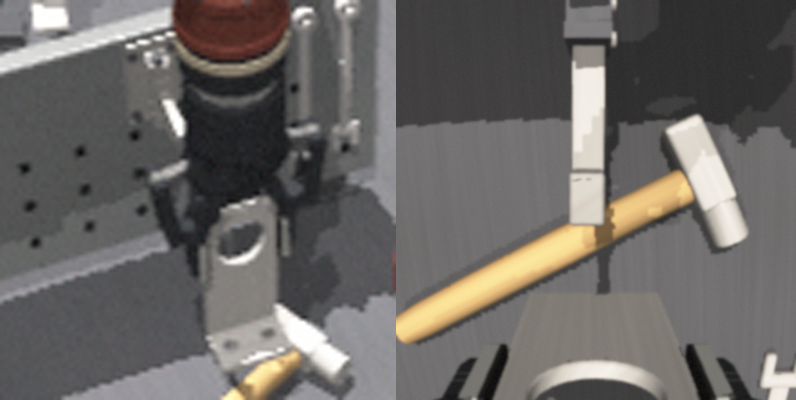

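Bracket is in line with the nose: nose at column about 588 and bracket middle about 595 in the right half, so I'll shift c by -1.5 mm. Next I thread it over the nose and feel for the outer cheek.

```bash
python3 - <<'E'
from bar import *
c=-.0015
ctrl.move_l(P(.15,.221,c),rate=.1);print(rd())
h=ctrl.move_l(P(.101,.221,c),rate=.06,stop_force=3);print(h,rd())
if not h:
    h=ctrl.move_l(P(.101,.206,c),rate=.03,stop_force=2.5);print(h,rd())
    if not h:
        ctrl.pause(.2)
        h=ctrl.move_l(P(.08,.206,c),rate=.012,stop_force=2.5);print(h,rd())
E
```

```text
s 0.1498 c -0.0015 eye 0.2210 | fs -0.1 fc 0.5 fz -3.1 w 0.690 t 22.77
False s 0.1011 c -0.0015 eye 0.2210 | fs 1.4 fc 0.0 fz -4.0 w 0.690 t 23.74
False s 0.1010 c -0.0015 eye 0.2060 | fs -0.1 fc -0.2 fz -3.1 w 0.690 t 24.39
True s 0.0905 c -0.0018 eye 0.2052 | fs 1.6 fc 0.3 fz -1.5 w 0.690 t 25.57
```

```bash
python3 - <<'E'
from bar import *
c=-.0015
ctrl.move_l(P(.094,.206,c),rate=.03);ctrl.move_l(P(.094,.2145,c),rate=.04);ctrl.move_l(P(.079,.2145,c),rate=.04);ctrl.pause(.2);print(rd())
h=ctrl.move_l(P(.079,.2015,c),rate=.01,stop_force=2);print(h,rd());ctrl.pause(.2);print(rd())
E
```

```text
s 0.0791 c -0.0015 eye 0.2145 | fs 0.3 fc -0.2 fz -4.0 w 0.691 t 26.94
True s 0.0790 c -0.0015 eye 0.2036 | fs -0.7 fc 0.2 fz 5.7 w 0.692 t 27.94
s 0.0790 c -0.0015 eye 0.2035 | fs -0.1 fc 0.0 fz 6.7 w 0.696 t 28.14
```

```bash
python3 - <<'E'
from bar import *
c=-.0015
ctrl.move_l(P(.079,.2045,c),rate=.01);ctrl.pause(.2);print(rd())
h=ctrl.move_l(P(.082,.2045,c),rate=.006,stop_force=2);print(h,rd())
ctrl.move_l(P(.079,.2045,c),rate=.02);ctrl.pause(.1);print(rd())
h=ctrl.move_l(P(.076,.2045,c),rate=.006,stop_force=2);print(h,rd())
E
```

```text
s 0.0790 c -0.0017 eye 0.2042 | fs -1.0 fc -0.2 fz -3.4 w 0.691 t 28.73
True s 0.0807 c -0.0019 eye 0.2037 | fs -1.7 fc 2.3 fz 0.6 w 0.688 t 29.12
s 0.0790 c -0.0017 eye 0.2041 | fs -0.1 fc -0.1 fz -3.8 w 0.694 t 29.49
True s 0.0775 c -0.0018 eye 0.2037 | fs 1.2 fc 1.7 fz 3.1 w 0.690 t 29.87
```

```bash
python3 - <<'E'
from bar import *
c=-.0015
ctrl.move_l(P(.079,.2045,c),rate=.02);ctrl.pause(.1)
h=ctrl.move_l(P(.079,.203,c),rate=.008,stop_force=1.5);print(h,rd())
ctrl.command_gripper(.9,20);ctrl.pause(.4);print(rd())
p=np.array(ctrl.observe()["tcp_pos"]);h=ctrl.move_l(p+[0,0,.12],rate=.08,stop_force=4);print(h,rd())
if not h:
    # look from outside, camera on the free side
    ctrl.reach([*(pin+u*.06+n*-.02),.40],R);ctrl.pause(.3)
    w=ctrl.camera("wrist");info=ctrl.camera_info("wrist");q=proj("wrist",[*(pin+.08*u),.2],info).astype(int)
    cv2.imwrite("pics/w7.png",w)
    for nm,zz in {"hook_pin":.193,"hook_nose":.208,"bracket_eye":.204}.items():
        for d in ctrl.landmark_of(nm,"wrist")[:2]:
            X=atz("wrist",d["position"],zz,info)[:2]-pin;print(nm,round(d["confidence"],2),"s %.4f c %.4f"%(X@u,X@n))
    im=ctrl.camera("side");k=proj("side",[.52,.16,.17]).astype(int)
    a=cv2.resize(im[k[1]-50:k[1]+50,k[0]-50:k[0]+50],(400,400),interpolation=2)
    b=w[max(0,q[1]-65):q[1]+65,max(0,q[0]-65):q[0]+65];b=cv2.resize(b,(400,400),interpolation=2)
    cv2.imwrite("pics/c7.png",np.hstack([a,b]))
E
```

```text
True s 0.0790 c -0.0016 eye 0.2036 | fs 0.0 fc -0.5 fz 6.5 w 0.692 t 30.44
s 0.0791 c -0.0022 eye 0.2024 | fs -0.4 fc 0.2 fz 0.2 w 0.899 t 31.17
False s 0.0791 c -0.0023 eye 0.3218 | fs 0.5 fc -0.5 fz -0.6 w 0.900 t 32.82
hook_pin 0.96 s 0.0013 c -0.0005
hook_pin 0.53 s 0.1502 c 0.1459
bracket_eye 0.88 s 0.0745 c -0.0018
bracket_eye 0.41 s 0.1445 c 0.1425
```

View pics/c7.png

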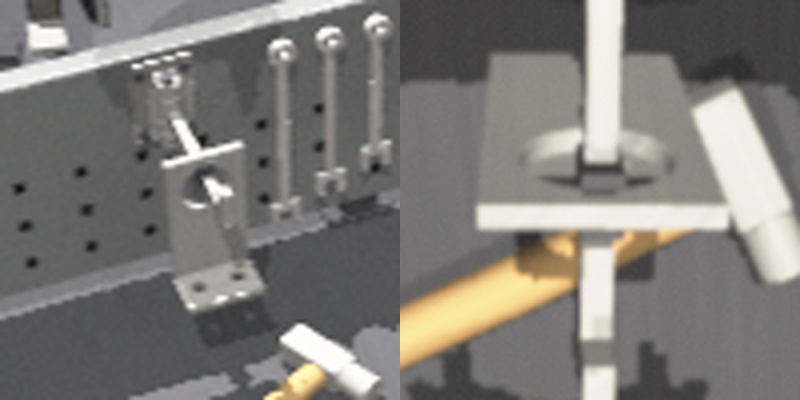

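The bracket hangs by its big hole (left half, about (205,200)), and the near cheek sits right behind the flange (right half, about (603,175)). Before handing in, I'll check the bar's angle in this wrist picture.

```bash
python3 - <<'E'
from bar import *
info=ctrl.camera_info("wrist");q=proj("wrist",[*(pin+.08*u),.2],info).astype(int);r0=max(0,q[1]-65);c0=max(0,q[0]-65)
f=lambda c,r,z:atz("wrist",(c0+(c-400)*130/400,r0+r*130/400),z,info)[:2]
a=f(605,20,.2);b=f(602,290,.2);nn=f(600,385,.216);d=b-a
print("bar angle",np.degrees(np.arctan2(d[1],d[0])),"(stop -94.3)");
for X in(a,b,nn): print((X-pin)@u,(X-pin)@n)
k=f(603,216,.214);print("flange top s,c",(k-pin)@u,(k-pin)@n)
print(rd())
E
```

```text
bar angle -93.81696906350606 (stop -94.3)
0.03402913027896303 0.00030813397651259424
0.1044065521875024 0.0010243059330916169
0.12367028624824028 3.5776228064239976e-05
flange top s,c 0.07892123021158477 -0.0002488821895925958
s 0.0601 c -0.0200 eye 0.3738 | fs -0.5 fc -0.3 fz 0.1 w 0.902 t 33.71
```

Hook is still on its stop, and the flange sits at s = 78.9 mm, against a felt saddle middle of 79.1 mm. Handing in.

```bash
python3 -c "
from plant import ctrl
print(ctrl.finish_job())"
```

```text
the job is handed in; nothing more can be done
None
```

I swung the hook out onto its stop and hung the grey big-hole bracket on the saddle by its hole. I then released it, moved the arm clear and handed the job in at about 34 s on the robot's clock. No verdict is reported.

- **Hook:** I pinched the nose and swung it out. At about -94.3° a 10 N push moved it no further. After the hang the bar measured -93.8°, within 0.5° of the stop and well inside the 3° limit.
- **Saddle:** I felt the outer cheek first. With the bracket down in the seat I touched both cheeks, at 77.5 and 80.7 mm from the pin, so the middle is 79.1 mm. The seat was felt at 203.6 mm, against 204 mm expected.
- **Contact force:** The largest reading while lowering came to about 10 N on the hook, allowing for the bracket's weight. The limit is 20 N.
- **Final check:** The last picture shows the bracket hanging between the cheeks. Its flange is 78.9 mm from the pin and less than 1 mm off the bar's middle.
- **Disagreement:** The landmark network put the eye at 74.5 mm along the bar, about 4 mm off the other measurements, and missed the nose in the last picture. I trusted the felt values.
- **Not checked:** I did not measure the other things on the bench again at the end. I noticed no contact with any of them.

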